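# Shut the drained storage tin and stand it back up

### The job

The washed storage tin has been left to dry lying on its side on the drying mat, with its hinged lid ajar. With the fingertips only, first push the lid fully shut while the tin still lies, then push against the lid end to tip the tin up, where it lies, until it stands upright on its base on the mat with the lid still shut. Do not grip, lift or carry the tin or shove it along the mat, and leave the cup, the small glass and the teaspoon that also lie on the mat where they are.

Things in the scene. Friction and masses are not known exactly. Their poses are not given: they have to be found in the camera images.
- tin: square white enamelled storage tin, 112 x 119 x 184 mm (x, y, z; lid shut), wire clasp (fixed) on its front. Origin: middle of the underside. z runs base to lid, x front (-53 mm) to back (+59 mm, hinge), y across (+-59 mm). It starts lying on its +y side, z level and roughly to the robot's left, front to the robot. 0.24 to 0.43 kg, balance point about 100 mm from the base; too wide to grasp.
- tin_lid (a joint): lid angle, 0 = shut, 0.31 rad = stop; hinged along the tin's back edge (x = +59 mm, z = 166 mm of the tin frame). The 18 mm thick lid is the whole top end of the tin. It starts 0.12 to 0.3 rad open, its free front edge standing out up to 35 mm, and stays as left until pushed (a few N); no catch, no spring.
- lid_front (a point): middle of the free front edge of the lid's outer face (-53, 0, 184 mm in the tin frame when shut); moves with the lid.
- tin_heel (a point): middle of the base edge on the tin's +y side (3, 58, 0 mm in the tin frame): the edge that lies on the mat at the start, farthest from the lid, about which the tin tips up.
- tin_middle (a point): middle of the tin's volume (3, 0, 92 mm in the tin frame).
- mat: grey ribbed silicone drying mat, 270 (its x, away from the robot) x 420 (its y) x 4 mm, stuck to the worktop. Origin at the middle of its underside, z up. Very grippy (friction about 1.4): the tin pivots on its edge on it rather than sliding.
- cup: white espresso cup, 64 x 87 x 50 mm, standing on the far part of the mat. Origin under its middle. Leave alone.
- shot_glass: small clear glass, 49 mm across, 62 mm high, on the far part of the mat. Origin under its middle. Leave alone.
- teaspoon: steel teaspoon, 138 x 28 x 12 mm, lying on the far part of the mat. Origin under its middle. Leave alone.

How it is judged:
On the way, in this order (a step that is already met when the one before it is completed fails the run):
1. the lid is pushed shut while the tin still lies on its side (value of joint tin_lid below 0.04 rad and angle between tin's own z axis and vertical above 1.2 rad), for 0.05 s.
2. the tin stands upright on its base (angle between tin's own z axis and vertical below 0.06 rad and height (world z) of tin below 0.012 m), for 0.2 s.
At the end, for the whole second after the job is handed in: the tin stands upright on its base on the mat (within 0.06 rad of vertical, middle of its base at least 20 mm inside the mat's edge), its lid shut within 0.04 rad, at rest; cup, glass and teaspoon where they were (all of step 2 and height (world z) of tin above 0.001 m and value of joint tin_lid below 0.04 rad and x of tin in the frame of mat between -0.115 and 0.115 m and y of tin in the frame of mat between -0.19 and 0.19 m and linear speed of tin below 0.02 m/s and angular speed of tin below 0.1 rad/s); the robot touches nothing.
It fails at once if the tin is lifted off or carried (its middle higher than tipping on an edge can bring it) (height (world z) of tin_middle above 0.13 m).
It fails at once if the tin is shoved along: the edge it tips on moves more than 40 mm (distance of tin_heel from where it was at the start of the episode above 0.04 m).
It fails at once if the cup is moved by more than 15 mm (distance of cup from where it was at the start of the episode above 0.015 m).
It fails at once if the small glass is moved by more than 15 mm (distance of shot_glass from where it was at the start of the episode above 0.015 m).
It fails at once if the teaspoon is moved by more than 15 mm (distance of teaspoon from where it was at the start of the episode above 0.015 m).
It also fails if it takes over 42 s, if anything falls off the work surface, if the arm or the gripper's body presses on something with over 40 N, if the wrist force passes 120 N, or if a joint passes its speed limit or range.

### The arm

A 6-joint arm with a two-finger parallel gripper is mounted at the origin on a cart in front of the work surface, level with it; the furniture and walls round the work are solid. World frame = base frame: x ahead of the robot, y to its left, z up, the work surface at z = 0. Lengths are in m, angles in rad, forces in N, time in s.
With the tool pointing down it reaches from about 0.25 to 0.85 m from the base axis. Payload 12.5 kg.
Tool frame: the origin (TCP) lies between the finger pads; the fingertips stand 25 mm ahead of it and the grasp point (between the pads) lies 6 mm ahead of it; z points along the fingers, y is the line along which they close (so a half turn about z gives the same grasp; the last joint's range is limited). The gripper opens to 93 mm and grips with 3 to 60 N. Pads are 15 mm wide; open, the fingers measure 128 mm over their backs; the gripper's body (75 mm by 188 mm) begins 65 mm behind the grasp point.
Start: joints at [1.047, 0.351, 1.652, -0, 1.139, -0.085], TCP at [0.234, 0.498, 0.244] pointing down, gripper open.
Joint ranges: [-2.75, 2.75], [-0.79, 2.1], [0.01, 2.65], [-1.57, 4.71], [0.07, 3.14], [-2.87, 2.87]. Speed limits (rad/s): [2.22, 2.22, 2.79, 3.14, 3.14, 3.14].

### API

Orientations are given as [roll, pitch, yaw] about the fixed x, y, z axes, in that order (R = Rz(yaw) Ry(pitch) Rx(roll)).
In Python, from workcell import bot, capture, ticket, recognise, masks_of, spot_point gives the robot as it stands. The module is installed in compiled form; this text tells all that it offers.
- The arm moves only by the tool play_rows, never from a script. Its argument "moves" is a list that holds one entry, the list of rows, each a list of 6 numbers: the shift along the world's x, y, z scaled (see below), then the turn, a rotation vector about the world's x, y, z scaled (see below). In form: [[[dx, dy, dz, rx, ry, rz], ...]]. A call has 1 to 10 rows; each row is the pose to reach, as a shift and turn from the pose commanded when the call began; what a row does not reach only later rows make up. The controller multiplies each number of a shift by 0.5 m and each number of a turn by pi/2 rad. A row lasts 1/8 s, in which the tool goes at most 62.5 mm and 10.7 degrees, less where a joint would pass 70% of its speed; a pose out of reach is approached as far as the arm can. A call with a number of a shift or a turn outside -1 to 1 is refused whole. A call with a gripper value outside its range is refused whole. "claw" is the closure, from -1 (fully open) to 1 (shut), set as the call begins (left out, the last holds). The fingers move at their own pace and stop on an object; "newtons" is the grip in N (left out, the last holds). Time passes only in rows, so rows that repeat a pose let the fingers close. It gives the time, the measured TCP pose, the force, the opening and the grip force at its end, in the units of the state.
- bot.state(): the state, without advancing time (a new reading comes with each control period).
- capture(name): name is "scene" or "side" or "wrist"; returns a dict with "color" (480x640x3 uint8, blue, green, red), "fx", "fy", "cx", "cy" (pixels), "k1" (the pictures are not rectified: a ray, as slopes to the right and down, at radius r is drawn at 1 + k1 r^2 times it, then the intrinsics apply), "rvec" (rotation vector, rad) and "tvec" (3), from world to camera coordinates, as OpenCV has them; the wrist camera has in their place "hand_eye" (4x4, takes a point from camera to tool coordinates, whose origin is the TCP and whose axes are the flange's). Camera axes: x right, y down, z forward; pixel columns grow to the right and rows downward; lengths in m; the calibration is good to about 2 mm. A picture is of the moment at which its call begins: read the wrist's pose just before it. There is no depth.
- ticket.sign_off(): hands the job in; it is judged then, once.
Trained networks look in the newest picture that a camera, given by its name, has taken for a name from the list of things; names that differ only in an ending like _2 or _b are one class to them, and where a whole thing is asked for, a point or a joint stands for the part that bears it (a point fixed in the world has none). Each returns a list of dicts, best first, with "p" (0 to 1); they miss things now and then, are a little off and sometimes report something else, mostly with a low value. They report only what shows in the picture. A call takes as long as a camera call.
- recognise(target, camera): "xyz" ([x, y, z] in m, in the coordinates of the camera as it stood for that picture, good to about 4 mm: the middle of the surface that is visible of it).
- masks_of(target, camera): "region" (480x640 bool, what is visible of it).
- spot_point(target, camera): "xyz" ([x, y, z] in m, in the coordinates of the camera as it stood for that picture, good to about 4 mm: a listed point, or the origin of a listed thing).
The state is a dict: "time": time; "joints": joint angles; "qd": joint speeds; "effort": joint torques, N m; "position": TCP position; "ee_rot": TCP orientation; "wrist_force": force on the tool from outside, world axes, zero at the start; "moment": the same for the moment, N m; "gripper_width": finger opening in m; "finger_force": force on a finger pad.
Only numpy, scipy, OpenCV 4.12 (cv2) and the standard library are available. Lean on these libraries where they do the work, as an engineer would, in place of code of your own. Each camera call takes 0.05 s, during which the arm holds its last target. There are 200 camera calls.

## Working session

There is one attempt and no reset: what is moved stays moved. The work goes in short steps, Python scripts to look and compute and a tool call to move; the robot and the scene stay as the last step left them, time stands still between calls to the robot, and variables do not carry over. Pictures are saved under pics/ and viewed, at most 10 in all, crops included, and the job is handed in when it is done.

Besides the shell and the picture viewer there is one more tool, called after "Emit:" as name(argument=value, ...), one argument or row to a line, values as JSON. play_rows: Moves the arm, as the interface text tells. Shifts and turns lie within -1 to 1; 1 stands for 0.5 m of shift or pi/2 rad of turn. Its arguments: {"type":"object","properties":{"moves":{"type":"array","items":{"type":"array","items":{"type":"array","items":{"type":"number"}}}},"claw":{"type":"number"},"newtons":{"type":"number"}},"required":["moves"]}

```bash
mkdir -p pics
cat > h.py <<'E'
import numpy as np, cv2
from workcell import bot, capture, ticket, recognise, masks_of, spot_point
from scipy.spatial.transform import Rotation as Ro
def snap(n,f=None):
    c=capture(n)
    if f: cv2.imwrite('pics/'+f,c['color'])
    return c
def w(c,p):
    R=Ro.from_rotvec(np.ravel(c['rvec'])).as_matrix(); return R.T@(np.array(p)-np.ravel(c['tvec']))
def px(c,P):
    R=Ro.from_rotvec(np.ravel(c['rvec'])).as_matrix(); q=R@np.array(P)+np.ravel(c['tvec'])
    s=q[:2]/q[2]; s=s*(1+c['k1']*(s@s)); return np.array([c['fx']*s[0]+c['cx'],c['fy']*s[1]+c['cy']])
E
python3 - <<'E'
from h import *
np.set_printoptions(precision=4,suppress=True)
s=bot.state();print(s)
for n in ['scene','side']:
    c=snap(n,n+'1.png')
    for t in ['tin','lid_front','tin_heel','tin_middle','mat','cup','shot_glass','teaspoon']:
        for r in spot_point(t,n)[:2]: print(n,t,round(r['p'],2),w(c,r['xyz']))
E
```

```text
{'time': 0.0, 'joints': array([ 1.0474,  0.3512,  1.6524, -0.    ,  1.1391, -0.0846]), 'qd': array([ 0.0016,  0.0001,  0.0018, -0.0018, -0.0016,  0.0001]), 'effort': array([ -0.0005, -49.7331, -28.5251,   0.0698,   0.0257,  -0.0001]), 'position': array([0.2335, 0.4976, 0.2431]), 'ee_rot': array([-3.1405, -0.0001,  2.7028]), 'wrist_force': array([-0.4424, -0.3019,  0.6029]), 'moment': array([ 0.0113, -0.0552, -0.0192]), 'finger_force': 0.0, 'gripper_width': 0.09285493145790685}
scene tin 0.89 [0.4614 0.0348 0.0639]
scene cup 0.61 [ 0.5937 -0.0953  0.0015]
scene shot_glass 0.61 [ 0.593  -0.0942  0.001 ]
side tin 0.68 [0.467  0.0342 0.0617]
side lid_front 0.91 [0.4291 0.2545 0.0593]
side tin_middle 0.71 [0.4796 0.1307 0.0581]
side cup 0.76 [ 0.5984 -0.0922  0.0044]
side cup 0.56 [0.5997 0.0386 0.0015]
side shot_glass 0.84 [0.6013 0.0419 0.0042]
side teaspoon 0.84 [0.5994 0.1593 0.001 ]
```

View pics/scene1.png

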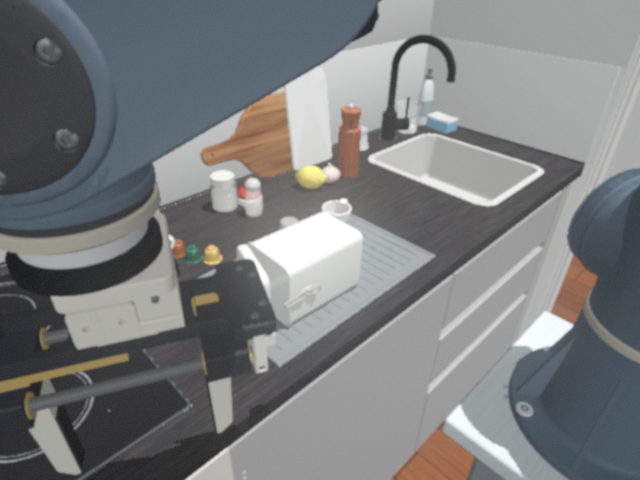

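View pics/side1.png

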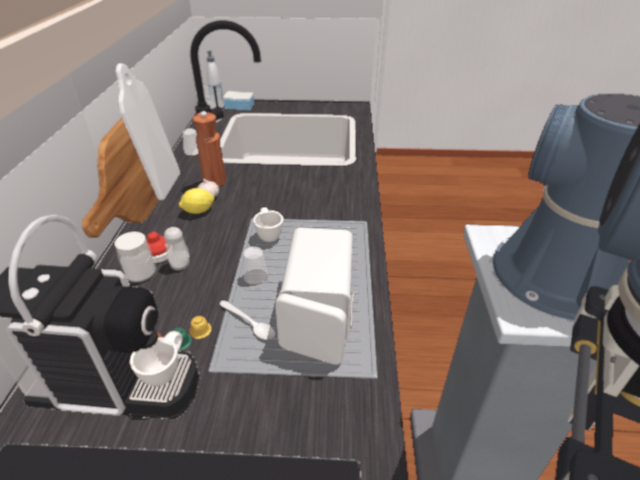

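The tin lies mid-mat, with its open lid toward the side camera (lid corners about (282,300)–(345,355) in the side view). The cup, glass and spoon are clear of it on the far side. Next I'll fit the tin's pose and lid angle to the masks.

```bash
cat > fit.py <<'E'
from h import *
from scipy.optimize import minimize
def pts(p,up=False):
    x,y,a,th=p
    X=np.array([np.cos(a),np.sin(a),0]);Z=np.array([-np.sin(a),np.cos(a),0]);Y=np.array([0,0,-1.])
    O=np.array([x,y,.004+.059])
    f=lambda q:O+X*q[0]+Y*q[1]+Z*q[2]
    body=[f((i,j,k)) for i in(-.050,.056) for j in(-.059,.059) for k in(0,.166)]
    lid=[]
    for i in(0,-.112):
        for k in(0,.018):
            for j in(-.059,.059):
                lid.append(f((.059+i*np.cos(th)+k*np.sin(th),j,.166-i*np.sin(th)+k*np.cos(th))))
    return body,lid
def render(c,p):
    m=np.zeros((480,640),np.uint8)
    for g in pts(p):
        h=cv2.convexHull(np.array([px(c,q)*16 for q in g]).round().astype(np.int32)); cv2.fillConvexPoly(m,h,1,shift=4)
    return m>0
def dofit(names,p0):
    D=[]
    for n in names:
        c=snap(n); M=masks_of('tin',n); L=masks_of('tin_lid',n)
        m=M[0]['region'].copy()
        print(n,'p',M[0]['p'],m.sum(),[ (round(l['p'],2),l['region'].sum()) for l in L])
        D.append((c,m))
    cost=lambda p:sum(1-(render(c,p)&m).sum()/(render(c,p)|m).sum() for c,m in D)
    best=min((minimize(cost,np.array(p0)+d,method='Nelder-Mead',options=dict(initial_simplex=np.array(p0)+d+np.vstack([np.zeros(4),np.diag([.01,.01,.06,.08])]),xatol=1e-4,fatol=1e-4)) for d in ([0,0,0,0],[.005,-.005,.05,-.1])),key=lambda r:r.fun)
    return best.x,best.fun,D
E
python3 - <<'E'
from fit import *
np.set_printoptions(precision=4,suppress=True)
for ns in (['scene','side'],['side'],['scene']):
    p,f,D=dofit(ns,[.465,.034,-.04,.25]); print(ns,p,f)
    print('lidfront',np.mean(pts(p)[1][6:8],0))
    if len(ns)==2:
        ims=[]
        for c,m in D:
            im=c['color'].copy()
            for mm,col in((m,(0,255,0)),(render(c,p),(0,0,255))):
                cs,_=cv2.findContours(mm.astype(np.uint8),cv2.RETR_EXTERNAL,cv2.CHAIN_APPROX_NONE);cv2.drawContours(im,cs,-1,col,1)
            ims.append(cv2.resize(im[190:390,200:400],(400,400),interpolation=2))
        cv2.imwrite('pics/fit1.png',np.hstack(ims))
E
```

```text
scene p 0.64 8618 [(0.58, np.int64(423)), (0.15, np.int64(146))]
side p 0.83 8654 [(0.94, np.int64(3810))]
['scene', 'side'] [ 0.4662  0.032  -0.0249  0.2627] 0.26339812153503595
lidfront [0.427  0.2455 0.063 ]
side p 0.93 8723 [(0.86, np.int64(3730)), (0.71, np.int64(766)), (0.51, np.int64(8748))]
['side'] [ 0.4662  0.0365 -0.0272  0.1944] 0.037467844760093905
lidfront [0.4244 0.2431 0.063 ]
scene p 0.6 8691 [(0.87, np.int64(386))]
['scene'] [ 0.476   0.0231  0.0701 -0.0822] 0.16845982359212952
lidfront [0.4098 0.1936 0.063 ]
```

View pics/fit1.png

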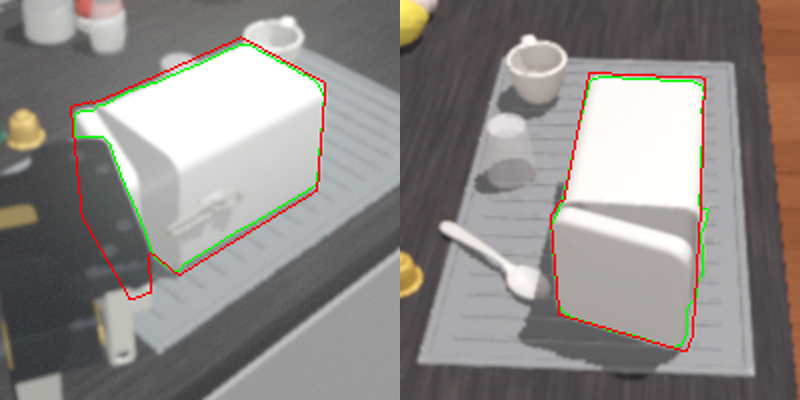

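Run:
```python
from h import *
s=bot.state();R0=Ro.from_euler('xyz',s['ee_rot'])
T=Ro.from_euler('x',-30,degrees=True)*Ro.from_euler('z',-np.degrees(np.arctan2(*R0.as_matrix()[[1,0],1]))-1.5,degrees=True)
print(T.as_rotvec()/(np.pi/2),(T*R0).as_matrix().round(3)); print((np.array([.43,.35,.20])-s['position'])/.5,s['position'])
```

```text
[-0.29489322 -0.19282006 -0.71961425] [[ 0.026  1.    -0.   ]
 [ 0.866 -0.023 -0.5  ]
 [-0.5    0.013 -0.866]]
[ 0.39275148 -0.29578339 -0.08727247] [0.23362426 0.49789169 0.24363623]
```

Emit:
play_rows(
  moves=[
    [[0.39, -0.28, -0.09, -0.295, -0.193, -0.72], [0.39, -0.28, -0.09, -0.295, -0.193, -0.72], [0.39, -0.28, -0.09, -0.295, -0.193, -0.72], [0.39, -0.28, -0.09, -0.295, -0.193, -0.72], [0.39, -0.28, -0.09, -0.295, -0.193, -0.72], [0.39, -0.28, -0.09, -0.295, -0.193, -0.72], [0.39, -0.28, -0.09, -0.295, -0.193, -0.72], [0.39, -0.28, -0.09, -0.295, -0.193, -0.72], [0.39, -0.28, -0.09, -0.295, -0.193, -0.72], [0.39, -0.28, -0.09, -0.295, -0.193, -0.72]],
  ],
  claw=1,
  newtons=20,
)

```text
time: 2.75
position: [0.4286, 0.3578, 0.1989]
ee_rot: [3.126, 0.523, 1.541]
wrist_force: [-0.2, -0.3, 0.7]
gripper_width: 0.001
finger_force: 0.0
```

Emit:
play_rows(
  moves=[
    [[0, 0, -0.12, 0, 0, 0], [0, 0, -0.24, 0, 0, 0], [0, -0.03, -0.264, 0, 0, 0], [0, -0.09, -0.264, 0, 0, 0], [0, -0.09, -0.264, 0, 0, 0], [0, -0.09, -0.264, 0, 0, 0]],
  ],
)

```text
time: 3.5
position: [0.429, 0.3135, 0.0671]
ee_rot: [3.125, 0.522, 1.54]
wrist_force: [0.3, 0.6, 0.4]
gripper_width: 0.0008
finger_force: 0.0
```

Run:
```python
from fit import *
s=bot.state();print(s['position'],s['wrist_force'])
p,f,D=dofit(['scene'],[.466,.034,-.025,.25]);print(p,f)
p,f,D=dofit(['side'],[.466,.034,-.025,.25]);print(p,f)
a=snap('scene');b=snap('side')
cv2.imwrite('pics/pre.png',np.hstack([cv2.resize(a['color'][150:390,180:420],(400,400)),cv2.resize(b['color'][190:430,200:440],(400,400))]))
```

```text
[0.42896106 0.31349986 0.0671213 ] [0.31296818 0.56826388 0.36935326]
scene p 0.92 10350 [(0.85, np.int64(2024))]
[ 0.46447026  0.03187338 -0.03266836  0.28668265] 0.06352514725872227
side p 0.82 2437 [(0.62, np.int64(266))]
[ 0.50998423 -0.06174257  0.1244724  -0.53522386] 0.6352996995097264
```

View pics/pre.png

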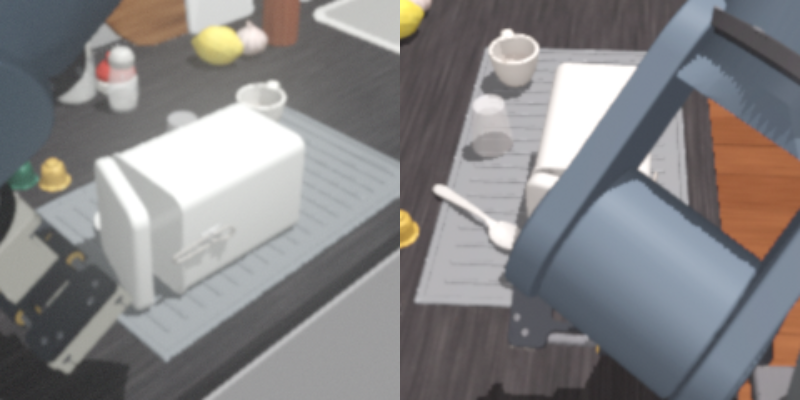

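The scene view shows the lid clearly ajar (left crop, lid plate from (100,160) to (150,300)), with the closed fingertips waiting beside its front edge. Now I'll push the lid slowly.

Emit:
play_rows(
  moves=[
    [[0, -0.05, 0, 0, 0, 0], [0, -0.085, 0, 0, 0, 0], [0, -0.095, 0, 0, 0, 0], [0, -0.105, 0, 0, 0, 0], [0, -0.115, 0, 0, 0, 0], [0, -0.115, 0, 0, 0, 0]],
  ],
)

```text
time: 4.65
position: [0.4286, 0.2553, 0.0667]
ee_rot: [3.126, 0.524, 1.54]
wrist_force: [0.2, -0.2, 0.0]
gripper_width: 0.0004
finger_force: 0.3
```

Run:
```python
from fit import *
s=bot.state();print(s['position'],s['wrist_force'])
p,f,D=dofit(['scene'],[.4645,.032,-.033,.25]);print(p,f)
```

```text
[0.42862339 0.25531526 0.06665301] [ 0.16110344 -0.22247261  0.03060607]
scene p 0.82 8193 [(0.81, np.int64(710))]
[ 0.4695246   0.02772398 -0.05379895 -0.89116097] 0.17267513314215488
```

Emit:
play_rows(
  moves=[
    [[0, -0.008, 0, 0, 0, 0], [0, -0.016, 0, 0, 0, 0], [0, -0.022, 0, 0, 0, 0], [0, -0.028, 0, 0, 0, 0]],
  ],
)

```text
time: 5.3
position: [0.4286, 0.2412, 0.0666]
ee_rot: [3.126, 0.524, 1.54]
wrist_force: [-1.5, 1.1, -0.1]
gripper_width: 0.0004
finger_force: 1.2
```

Run:
```python
from fit import *
s=bot.state();print(s['position'],s['wrist_force'])
a=snap('scene')
print([(t,[(round(r['p'],2),w(a,r['xyz']).round(4)) for r in spot_point(t,'scene')[:1]]) for t in ('tin','lid_front','tin_heel','tin_middle')])
im=a['color'][180:360,200:410]; cv2.imwrite('pics/push1.png',cv2.resize(im,(770,660))[:600])
```

```text
[0.42864416 0.24116068 0.06663428] [-1.46499912  1.12007143 -0.12149709]
[('tin', [(0.88, array([0.4611, 0.0319, 0.0578]))]), ('lid_front', [(0.54, array([ 0.5938, -0.0959, -0.0013]))]), ('tin_heel', []), ('tin_middle', [])]
```

View pics/push1.png

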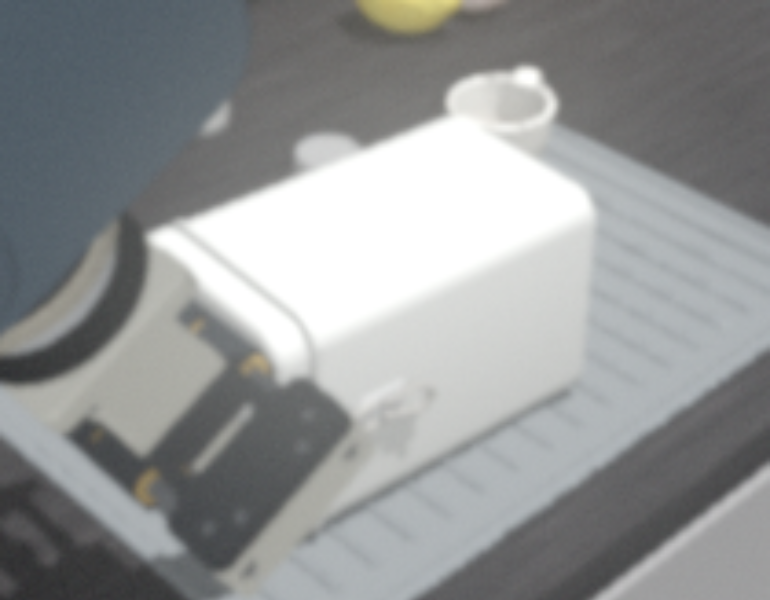

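The lid looks nearly shut, with only a thin seam left at about (250,290). A little more push.

Emit:
play_rows(
  moves=[
    [[0, -0.004, 0, 0, 0, 0], [0, -0.008, 0, 0, 0, 0], [0, -0.008, 0, 0, 0, 0]],
  ],
)

```text
time: 5.92
position: [0.4287, 0.2374, 0.0667]
ee_rot: [3.126, 0.523, 1.54]
wrist_force: [-0.9, 2.6, -0.2]
gripper_width: 0.0004
finger_force: 1.4
```

Emit:
play_rows(
  moves=[
    [[0, -0.004, 0, 0, 0, 0], [0, -0.007, 0, 0, 0, 0], [0, -0.007, 0, 0, 0, 0]],
  ],
)

```text
time: 6.3
position: [0.4286, 0.2338, 0.0667]
ee_rot: [3.126, 0.524, 1.54]
wrist_force: [-0.7, 2.0, 0.0]
gripper_width: 0.0001
finger_force: 1.3
```

Emit:
play_rows(
  moves=[
    [[0, 0.06, 0, 0, 0, 0], [0, 0.14, 0.05, 0, 0, 0], [0, 0.16, 0.12, 0, 0, 0], [0, 0.16, 0.12, 0, 0, 0], [0, 0.16, 0.12, 0, 0, 0]],
  ],
  claw=-0.1,
)

```text
time: 6.92
position: [0.4284, 0.3131, 0.126]
ee_rot: [3.127, 0.525, 1.54]
wrist_force: [-0.5, -0.7, -0.3]
gripper_width: 0.0459
finger_force: 0.0
```

Run:
```python
from fit import *
s=bot.state();print(s['position'],s['wrist_force'],s['gripper_width'])
p,f,D=dofit(['scene'],[.4645,.032,-.033,.05]);print(p,f)
c,m=D[0];im=c['color'].copy()
for mm,col in((m,(0,255,0)),(render(c,p),(0,0,255))):
    cs,_=cv2.findContours(mm.astype(np.uint8),cv2.RETR_EXTERNAL,cv2.CHAIN_APPROX_NONE);cv2.drawContours(im,cs,-1,col,1)
a=snap('side')
cv2.imwrite('pics/shut.png',np.hstack([cv2.resize(im[180:360,210:390],(400,400)),cv2.resize(c['color'][180:360,210:390],(400,400),interpolation=2)]))
```

```text
[0.4283555  0.31314745 0.12596014] [-0.54301123 -0.66903432 -0.30350102] 0.045896658907000926
scene p 0.6 9499 [(0.6, np.int64(2617))]
[ 0.47270871  0.02433357  0.01180231 -0.03159681] 0.09050730207532665
```

View pics/shut.png

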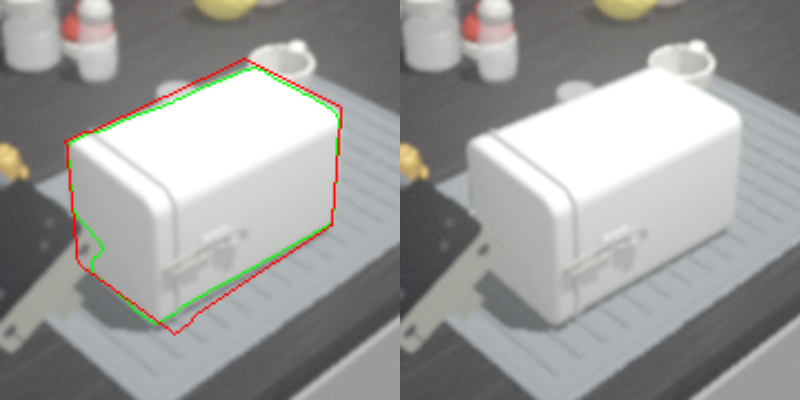

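The lid is shut, with a uniform seam at about (575,200), and the tin still lies on its side at about the same spot. Next I'll move in behind the lid end at 0.10 m height, centred, and begin tipping.

Emit:
play_rows(
  moves=[
    [[0.04, -0.02, -0.016, 0, 0, 0], [0.086, -0.07, -0.016, 0, 0, 0], [0.086, -0.13, -0.016, 0, 0, 0], [0.086, -0.145, -0.016, 0, 0, 0], [0.086, -0.16, -0.016, 0, 0, 0], [0.086, -0.16, -0.016, 0, 0, 0]],
  ],
)

```text
time: 7.88
position: [0.4717, 0.234, 0.1186]
ee_rot: [3.126, 0.524, 1.54]
wrist_force: [0.5, 0.7, 0.9]
gripper_width: 0.0515
finger_force: 0.0
```

Emit:
play_rows(
  moves=[
    [[0, -0.008, 0.002, 0, 0, 0], [0, -0.016, 0.016, 0, 0, 0], [0, -0.025, 0.031, 0, 0, 0], [0, -0.036, 0.046, 0, 0, 0], [0, -0.046, 0.061, 0, 0, 0], [0, -0.057, 0.075, 0, 0, 0], [0, -0.069, 0.089, 0, 0, 0], [0, -0.082, 0.102, 0, 0, 0], [0, -0.095, 0.114, 0, 0, 0], [0, -0.095, 0.114, 0, 0, 0]],
  ],
)

```text
time: 9.12
position: [0.4718, 0.1861, 0.1761]
ee_rot: [3.125, 0.523, 1.539]
wrist_force: [-1.3, 2.0, 0.5]
gripper_width: 0.0511
finger_force: 1.1
```

Run:
```python
from h import *
s=bot.state();print(s['position'],s['wrist_force'])
a=snap('scene');b=snap('side')
cv2.imwrite('pics/tip1.png',np.hstack([cv2.resize(a['color'][130:370,180:420],(400,400)),cv2.resize(b['color'][170:410,200:440],(400,400))]))
```

```text
[0.47175988 0.18608146 0.17612511] [-1.33437079  2.01670259  0.54522948]
```

View pics/tip1.png

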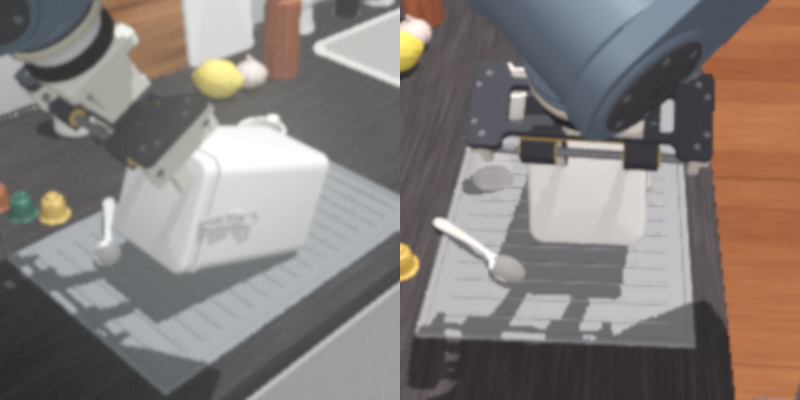

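The tin is tipping about its heel at roughly 20°, with the lid shut and the fingers on the lid end at about (190,180). I'll continue along the arc.

Emit:
play_rows(
  moves=[
    [[0, -0.014, 0.012, 0, 0, 0], [0, -0.028, 0.023, 0, 0, 0], [0, -0.042, 0.034, 0, 0, 0], [0, -0.057, 0.044, 0, 0, 0], [0, -0.073, 0.053, 0, 0, 0], [0, -0.089, 0.062, 0, 0, 0], [0, -0.105, 0.07, 0, 0, 0], [0, -0.122, 0.077, 0, 0, 0], [0, -0.139, 0.084, 0, 0, 0], [0, -0.156, 0.09, 0, 0, 0]],
  ],
)

```text
time: 10.48
position: [0.4716, 0.1077, 0.221]
ee_rot: [3.126, 0.524, 1.54]
wrist_force: [-2.5, 2.3, 4.6]
gripper_width: 0.051
finger_force: 2.4
```

Emit:
play_rows(
  moves=[
    [[0, -0.018, 0.006, 0, 0, 0], [0, -0.035, 0.01, 0, 0, 0], [0, -0.053, 0.014, 0, 0, 0], [0, -0.071, 0.017, 0, 0, 0], [0, -0.089, 0.02, 0, 0, 0], [0, -0.107, 0.021, 0, 0, 0], [0, -0.125, 0.021, 0, 0, 0], [0, -0.125, 0.021, 0, 0, 0]],
  ],
)

```text
time: 11.48
position: [0.4716, 0.0453, 0.231]
ee_rot: [3.126, 0.524, 1.539]
wrist_force: [-0.2, -0.0, -0.0]
gripper_width: 0.0511
finger_force: 0.0
```

Run:
```python
from h import *
s=bot.state();print(s['position'],s['wrist_force'])
a=snap('scene');b=snap('side')
cv2.imwrite('pics/tip2.png',np.hstack([cv2.resize(a['color'][100:340,200:440],(400,400)),cv2.resize(b['color'][130:370,200:440],(400,400))]))
```

```text
[0.47159856 0.04533935 0.2309973 ] [-0.23835866 -0.01862531 -0.02252073]
```

View pics/tip2.png

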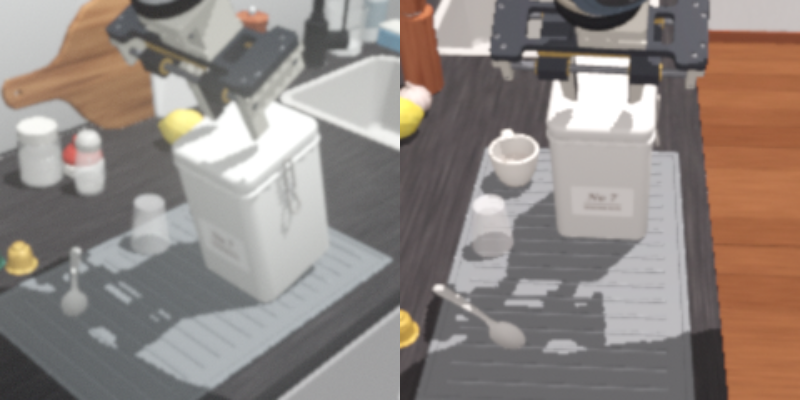

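The tin appears to be standing at about (260,210) in the scene crop, with its lid shut and the finger force at zero. I'll retreat upward and check.

Emit:
play_rows(
  moves=[
    [[0, 0.03, 0.04, 0, 0, 0], [0, 0.1, 0.1, 0, 0, 0], [0, 0.2, 0.15, 0, 0, 0], [0, 0.3, 0.15, 0, 0, 0], [0, 0.4, 0.15, 0, 0, 0], [0, 0.4, 0.15, 0, 0, 0], [0, 0.4, 0.15, 0, 0, 0], [0, 0.4, 0.15, 0, 0, 0]],
  ],
)

```text
time: 12.58
position: [0.4717, 0.245, 0.3062]
ee_rot: [3.126, 0.524, 1.539]
wrist_force: [0.1, -0.0, -1.0]
gripper_width: 0.0511
finger_force: 0.0
```

Run:
```python
from h import *
s=bot.state();print(s['position'],s['wrist_force'])
a=snap('scene');b=snap('side')
for n,c in(('scene',a),('side',b)):
    for t in ('tin','tin_heel','lid_front','tin_middle','mat','cup','shot_glass','teaspoon'):
        print(n,t,[(round(r['p'],2),w(c,r['xyz']).round(3)) for r in spot_point(t,n)[:1]])
cv2.imwrite('pics/end.png',np.hstack([cv2.resize(a['color'][100:340,200:440],(400,400)),cv2.resize(b['color'][130:370,200:440],(400,400))]))
```

```text
[0.47168095 0.24500188 0.30623149] [ 0.10948165 -0.02339488 -1.0006781 ]
scene tin [(0.78, array([ 0.464, -0.032,  0.003]))]
scene tin_heel [(0.98, array([0.475, 0.022, 0.005]))]
scene lid_front [(0.61, array([ 0.413, -0.027,  0.185]))]
scene tin_middle []
scene mat [(0.68, array([0.506, 0.057, 0.   ]))]
scene cup []
scene shot_glass [(0.73, array([0.602, 0.04 , 0.003]))]
scene teaspoon [(0.59, array([0.598, 0.158, 0.003]))]
side tin [(0.77, array([ 0.468, -0.032,  0.007]))]
side tin_heel [(0.82, array([0.473, 0.027, 0.002]))]
side lid_front []
side tin_middle []
side mat [(0.9, array([ 0.511,  0.057, -0.005]))]
side cup [(0.76, array([ 0.6  , -0.096,  0.002]))]
side shot_glass [(0.57, array([0.601, 0.04 , 0.002]))]
side teaspoon [(0.77, array([0.598, 0.164, 0.001]))]
```

View pics/end.png

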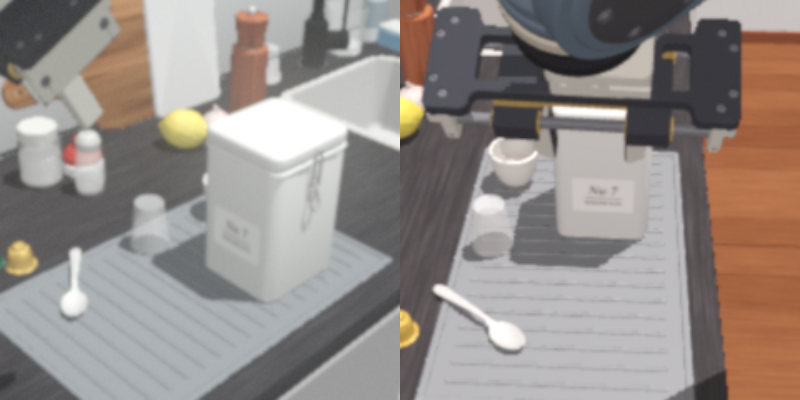

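The tin stands upright with its lid flush (scene crop, about (275,200)). The cup, glass and spoon are where they started, and the arm is clear.

```bash
python3 -c "
from workcell import ticket
print(ticket.sign_off())"
```

```text
the job is handed in; nothing more can be done
None
```

I pushed the lid shut, tipped the tin up in place so it stands on its base on the mat with the lid closed, left the cup, glass and teaspoon where they were, and handed the job in; sign-off returned no verdict.

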